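# Open the slide lockbox with its three-dial code

## Task

Open the lockbox: set its code by turning the left dial to 10 o'clock, the right dial to 1 o'clock and the front dial to 4 o'clock, then lift the freed lid off by its handle and lay it flat, handle up, in the middle of the dark mat. Set the lid down rather than dropping it, leave the dials on the code, and do not knock the beaker, tape roll or scissors about.

Things in the scene. Friction and masses are not known exactly. Their poses are not given: they have to be found in the camera images.
- lockbox: Grey steel box fixed to the bench, 55 mm high. Origin on the bench under the lid's centre; box frame: x from -113 (front) to +58 mm, y from -128 to +128 mm, z up. The lid lies flush in its top; three black dials stand on top: left of the lid (x 0, y +87 mm), right (0, -87) and in front (-72, 0). The slide box inside stays there.
- dial_left (a joint): Left dial's pointer angle, rad, clockwise from above: 0 = 12 o'clock = box +x (away from its front), 3 o'clock = box -y, one hour = 0.524; 10 o'clock = -1.047. Black hour marks round each dial (12, 3, 6, 9 longer; none on the lid). Stops at +-2.9. Starts between -0.45 and 0.25. Light friction of 0.05 N m; stays where it is left.
- dial_right (a joint): The same for the right dial; 1 o'clock = +0.524. It starts between 1.1 and 1.75.
- dial_front (a joint): The same for the front dial; 4 o'clock = +2.094. It starts between 0.9 and 1.5.
- dial_left_grip (a point): Point to grip the left dial, on its upright axis, 86.5 mm above the bench. Black bar knob 16 mm thick, its top 98.5 mm above the bench, flat sides along the pointer from 26 mm behind the axis to 14 mm ahead; the pointed nose ends 22 mm ahead; white line on top from the axis to the nose. Site x axis along the pointer, z up; it turns with the dial.
- dial_right_grip (a point): The same point on the right dial, an equal knob. Under each knob is a steel locking disc that turns with it, radius 30 mm, top 62.5 mm above the bench; it reaches 8 mm over the lid's edge and holds the lid down. A flat cut in the disc frees the lid only when the pointer is at the code, to within about 0.2 rad.
- dial_front_grip (a point): The same point on the front dial, an equal knob with an equal disc.
- lid: Loose white-painted metal lid plate, 100 mm (x) by 130 mm (y) by 6 mm, 0.3 kg, origin at the centre of its underside, z up. When home its underside is 49 mm above the bench, with 1.5 mm play all round in its recess. It lifts straight up when all three dials are at the code.
- lid_handle (a point): Centre of the lid's black bar handle, 32 mm above the lid's underside, on its centre line: a bar 56 mm long along the lid's y, 14 mm wide (x) and 14 mm high, on two posts 10 mm thick at y = +-22 mm; 19 mm free between bar and plate.
- mat: Dark rubber mat fixed on the bench, 190 by 190 by 4 mm, origin at the centre of its underside; its top is 4 mm above the bench.
- tip_beaker: Bystander: clear plastic beaker with used tips, 72 mm across, 88 mm tall, loose, standing behind the lockbox; origin at the centre of its underside.
- tape_roll: Bystander: roll of tan tape, 103 mm across, 25 mm high, lying loose behind the mat; origin at the centre of its underside.
- scissors: Bystander: scissors with red handles, 199 mm long, lying loose to the left; origin at the middle of the underside.

How it is judged:
By the outcome, as a careful person would: the job done as asked, in the order asked, and still so for the second after the job is handed in, with the robot touching nothing.
It also fails if it takes over 64 s, if anything falls off the work surface, if the arm or the gripper's body presses on something with over 40 N, if the wrist force passes 120 N, or if a joint passes its speed limit or range.

## Robot

A 6-joint arm with a two-finger parallel gripper is mounted at the origin on a cart in front of the work surface, level with it; the furniture and walls round the work are solid. World frame = base frame: x ahead of the robot, y to its left, z up, the work surface at z = 0. Lengths are in m, angles in degrees, forces in N, time in s.
With the tool pointing down it reaches from about 0.4 to 0.825 m from the base axis. Payload 7 kg.
Tool frame: the origin (TCP) lies midway between the tips of the shut fingers; the grasp point (between the pads) lies 19 mm behind it; z points along the fingers, y is the line along which they close (so a half turn about z gives the same grasp; the last joint's range is limited). The gripper opens to 88 mm and grips with 3 to 60 N. Pads are 19 mm wide; open, the fingers measure 130 mm over their backs; the gripper's body (78 mm by 193 mm) begins 47 mm behind the grasp point.
Start: joints at [89.674, 20.546, 0.682, 0, -70.136, -16.507], TCP at [0.195, 0.646, 0.227] pointing down, gripper open.
Joint ranges: [-176.03, 176.03], [-82.01, 121.73], [-58.28, 71.71], [-173.87, 95.51], [-174.79, -0.11], [-173.66, 173.66]. Speed limits (degrees/s): [136.94, 136.94, 172.46, 180, 180, 180].

## Interface

Orientations are given as a 3x3 rotation matrix whose columns are the frame's x, y, z axes.
In Python, from rig import robot gives the robot as it stands. Calls block until the motion is done:
- robot.goto(position, orientation): joint-space move of the TCP to a pose.
- robot.servo_line(position, ori=None, speed=0.15): straight line of the TCP; ori=None keeps the orientation; speed is the mean speed in m/s.
- robot.movej(angles): joint-space move.
- robot.move_gripper(opening): opening from 0.0 (shut) to 1.0 (fully open); the grip force is fixed at half the most; returns when the fingers have stopped.
- robot.dwell(seconds).
- robot.ik(position, orientation): joint angles nearest the present ones, or None.
- robot.grab_frame(name): name is "scene" or "top"; returns (picture, depth): 400x640x3 uint8, red, green, blue; 400x640 float32, m along the optical axis (not along the pixel's ray), 0 where there is no reading.
- robot.camera_info(name): a dict with "vfov" (degrees; the focal length in pixels is half the picture's height over the tangent of half this angle, whatever the lens; pixels are square), "cx", "cy" (the principal point, pixels), "k1" (the pictures are not rectified: a ray, as slopes to the right and down, at radius r is drawn at 1 + k1 r^2 times it, then the intrinsics apply), "view" (4x4, takes a point from world to camera coordinates). Camera axes: x right, y down, z forward; pixel columns grow to the right and rows downward; lengths in m; the calibration is good to about 2 mm. A picture is of the moment at which its call begins. camera_info takes no time and is no camera call.
A pose or a line that the arm cannot do raises robot.Unreachable and nothing moves.
- robot.job_done(): hands the job in; it is judged then, once.
Readings, each from a call of its own:
- robot.read_t(): time.
- robot.read_qpos(): joint angles.
- robot.read_qvel(): joint speeds.
- robot.read_effort(): joint torques, N m.
- robot.read_position(): TCP position.
- robot.read_tcp_rot(): TCP orientation.
- robot.read_force(): force on the tool from outside, world axes, zero at the start.
- robot.read_ft_torque(): the same for the moment, N m.
- robot.read_grip_width(): opening from 0.0 (shut) to 1.0 (fully open).
- robot.read_finger_force(): force on a finger pad.
Only numpy, scipy, OpenCV 4.12 (cv2) and the standard library are available. Lean on these libraries where they do the work, as an engineer would, in place of code of your own. Each camera call takes 0.05 s, during which the arm holds its last target. There are 200 camera calls.

## Working session

There is one attempt and no reset: what is moved stays moved. The work goes in short steps, each a Python script; the robot and the scene stay as the last script left them, time stands still between calls to the robot, and variables do not carry over. Pictures are saved under pics/ and viewed, at most 10 in all, crops included, and the job is handed in when it is done.

```bash
mkdir -p pics; ls; python3 - <<'E'
from rig import robot
import cv2, numpy as np
for n in("top","scene"):
    p,d=robot.grab_frame(n); cv2.imwrite(f"pics/{n}0.png",p[:,:,::-1]); np.savez(f"{n}0.npz",p=p,d=d)
    print(n,robot.camera_info(n))
print(robot.read_t(), robot.read_tcp_rot())
E
```

```text
pics
top {'vfov': 48.48091688498367, 'cx': 328.4326254023276, 'cy': 198.47958191119588, 'k1': -0.05841909150151919, 'view': array([[-0.05451788, -0.9984997 , -0.00511408,  0.25996837],
       [-0.97816789,  0.05443499, -0.20056023,  0.57401347],
       [ 0.20053772, -0.00593169, -0.97966802,  1.47573414],
       [ 0.        ,  0.        ,  0.        ,  1.        ]])}
scene {'vfov': 53.05764143960556, 'cx': 317.98102620537935, 'cy': 198.481628588774, 'k1': -0.05294117717615774, 'view': array([[ 0.89391209, -0.44819553,  0.00647597, -0.401565  ],
       [-0.25374066, -0.51788204, -0.81695402,  0.32854748],
       [ 0.36950893,  0.72864186, -0.57666645,  1.04607992],
       [ 0.        ,  0.        ,  0.        ,  1.        ]])}
0.1 [[ 9.57122941e-01 -2.89681865e-01 -3.06357691e-04]
 [-2.89682001e-01 -9.57121882e-01 -1.42893101e-03]
 [ 1.20713751e-04  1.45640896e-03 -9.99998932e-01]]
```

View pics/top0.png

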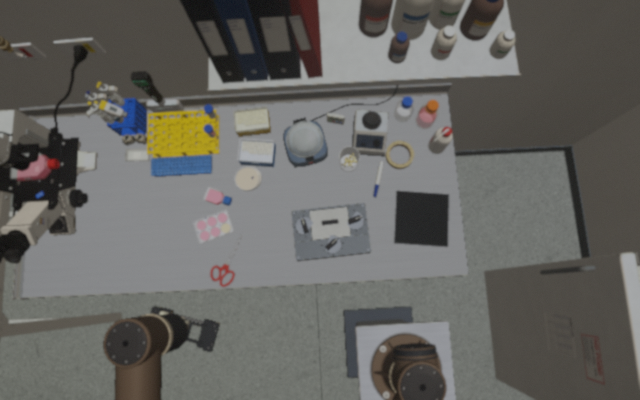

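View pics/scene0.png

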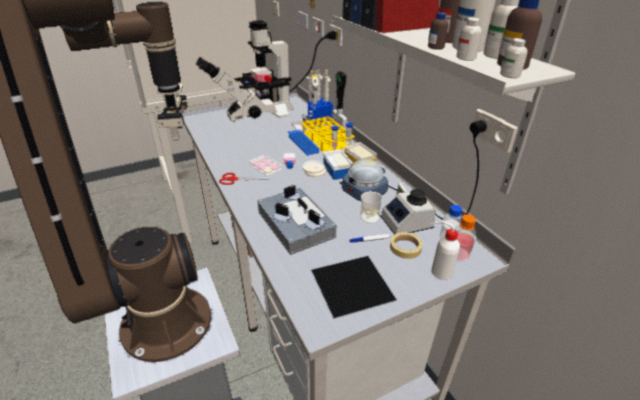

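The top view shows the lockbox around (331,232), with dials near (305,226), (357,222) and (333,244), and the lid handle at (330,222). The mat is at (422,218). The scene view agrees, with the box at (297,217) and the mat at (353,285). The beaker, tape and scissors are clear of the direct path. Next I'll measure.

```bash
cat > h.py <<'E'
import numpy as np, cv2
from rig import robot
def K(n):
    c=robot.camera_info(n); f=200/np.tan(np.radians(c["vfov"]/2))
    return np.array([[f,0,c["cx"]],[0,f,c["cy"]],[0,0,1.]]),np.array([c["k1"],0,0,0.]),c["view"]
def slopes(n,uv):
    k,d,V=K(n); return cv2.undistortPoints(np.asarray(uv,float).reshape(-1,1,2),k,d)[:,0],V
def plane(n,uv,z):
    s,V=slopes(n,uv); R,t=V[:3,:3],V[:3,3]; C=-R.T@t
    D=np.c_[s,np.ones(len(s))]@R
    return C+D*((z-C[2])/D[:,2])[:,None]
def cloud(n,d):
    v,u=np.mgrid[:400,:640]; s,V=slopes(n,np.c_[u.ravel(),v.ravel()])
    P=np.c_[s,np.ones(len(s))]*d.reshape(-1,1)
    return ((P-V[:3,3])@V[:3,:3]).reshape(400,640,3)
def project(n,P):
    k,d,V=K(n); return cv2.projectPoints(np.asarray(P,float).reshape(-1,3),cv2.Rodrigues(V[:3,:3])[0],V[:3,3],k,d)[0][:,0]
E
python3 - <<'E'
from h import *
for n in("top","scene"):
    z=np.load(n+"0.npz"); p,d=z["p"],z["d"]; X=cloud(n,d); ok=d>0
    x,y,h=X[...,0],X[...,1],X[...,2]
    # mat
    g=p.max(2); m=((g<45)&(abs(h)<.02)&(x>.3)&ok).astype(np.uint8)
    m=cv2.morphologyEx(m,cv2.MORPH_OPEN,np.ones((5,5)))
    c=max(cv2.findContours(m,0,2)[0],key=cv2.contourArea)[:,0]
    r=cv2.minAreaRect(plane(n,c,.004)[:,:2].astype(np.float32)*1000); print(n,"mat",r)
    b=((abs(h-.055)<.012)&(x>.3)&(x<.75)&(y>0)&(y<.6)&ok).astype(np.uint8)
    b=cv2.morphologyEx(b,cv2.MORPH_CLOSE,np.ones((9,9)))
    c=max(cv2.findContours(b,0,2)[0],key=cv2.contourArea)[:,0]
    print(n,"box",cv2.minAreaRect(plane(n,c,.055)[:,:2].astype(np.float32)*1000))
    k=((h>.088)&(h<.11)&(x>.35)&(x<.75)&(y>0.05)&(y<.55)&ok).astype(np.uint8)
    N,L,S,C=cv2.connectedComponentsWithStats(k)
    for i in range(1,N):
        if S[i,4]<8: continue
        Q=X[L==i]; w,v=np.linalg.eigh(np.cov(Q[:,:2].T)); print(n,"knob",S[i,4],C[i],Q.mean(0).round(4),np.degrees(np.arctan2(v[1,1],v[0,1])).round(1),np.sqrt(w)*1e3)
    o=(280,195,100,75) if n=="top" else (240,170,110,90)
    cr=p[o[1]:o[1]+o[3],o[0]:o[0]+o[2]]; cv2.imwrite(f"pics/{n}_crop.png",cv2.resize(cr[:,:,::-1],None,fx=6 if n=="scene" else 8,fy=6 if n=="scene" else 8,interpolation=2))
E
```

```text
top mat ((509.32427978515625, -98.76841735839844), (175.05279541015625, 175.68020629882812), 83.00691223144531)
top box ((474.6790771484375, 227.177001953125), (172.19874572753906, 255.92706298828125), 3.210895299911499)
top knob 88 [304.64772727 152.97727273] [0.743  0.3011 0.0995] 90.4 [ 3.9819809  20.83666524]
top knob 66 [354.21212121 218.78787879] [0.5058 0.1461 0.0968] 105.5 [ 4.73363698 12.82434341]
top knob 65 [304.01538462 225.15384615] [0.4937 0.3143 0.0971] -165.6 [ 4.5469474  13.27506367]
top knob 16 [331.1875 221.625 ] [0.5017 0.2233 0.0895] 107.0 [2.69937623 8.50963752]
top knob 65 [331.09230769 243.29230769] [0.4283 0.2277 0.0984] 128.5 [ 4.62809544 12.88874026]
scene mat ((508.66668701171875, -100.48500061035156), (181.64854431152344, 181.66993713378906), 82.67569732666016)
scene box ((472.4680480957031, 220.95248413085938), (174.56309509277344, 270.5304870605469), 3.273832082748413)
scene knob 82 [353.67073171 173.73170732] [0.7414 0.291  0.0991] 94.8 [ 4.08328967 20.14643523]
scene knob 63 [288.66666667 188.44444444] [0.4899 0.3107 0.0959] -166.8 [ 5.3297752  13.48562404]
scene knob 22 [301.77272727 202.45454545] [0.4997 0.2232 0.0893] 92.0 [ 2.99750545 18.03963739]
scene knob 63 [281.6031746  206.47619048] [0.4269 0.2226 0.0965] 128.8 [ 5.22167793 12.03641856]
scene knob 67 [313.17910448 213.6119403 ] [0.5026 0.1421 0.0969] 104.2 [ 4.81357275 13.58240347]
```

View pics/top_crop.png

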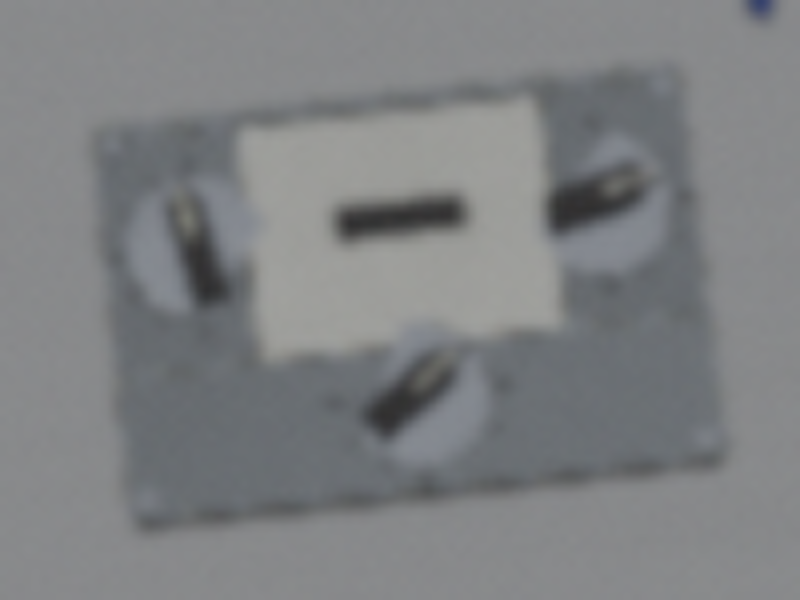

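View pics/scene_crop.png

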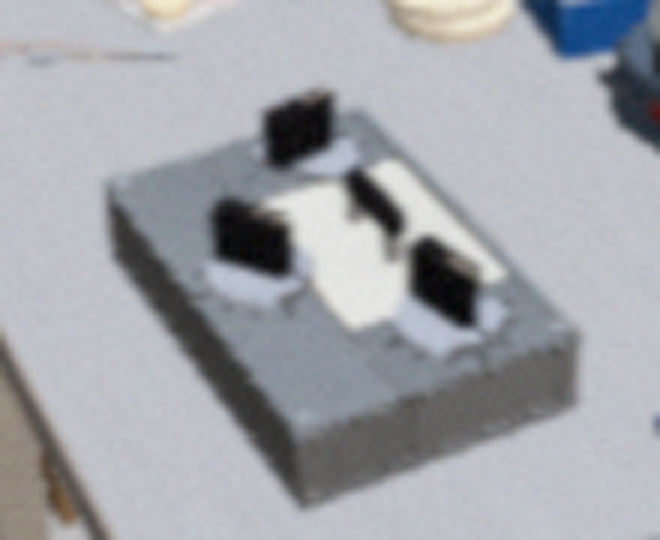

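Both views agree: box yaw is about 3.2° and its origin is about (0.502, 0.229). The dials read left −0.19, right 1.36 and front 0.95 rad, all inside the stated ranges. The 256 × 172 mm box size also matches. Now I'll turn the dials, with the fingers only partly open so they clear the handle.

```bash
cat >> h.py <<'E'
def Rd(a):
    c,s=np.cos(np.radians(a)),np.sin(np.radians(a)); return np.array([[c,s,0],[s,-c,0],[0,0,-1.]])
def rep(m): print(m,"t",round(robot.read_t(),2),"F",np.round(robot.read_force(),1),"w",round(robot.read_grip_width()*88,1),"p",np.round(robot.read_position(),4),"q6",round(robot.read_qpos()[5],1))
def dial(xy,a0,a1):
    p=lambda z:[xy[0],xy[1],z]
    robot.goto(p(.14),Rd(a0)); robot.servo_line(p(.0685)); rep("down")
    robot.move_gripper(0.05); rep("grip")
    robot.goto(p(.0685),Rd((a0+a1)/2)); robot.goto(p(.0685),Rd(a1)); robot.dwell(.2); rep("turned")
    R=robot.read_tcp_rot(); print("angle",np.degrees(np.arctan2(R[1,0],R[0,0])),"want",a1)
    robot.move_gripper(.45); rep("open"); robot.servo_line(p(.14)); rep("up")
E
python3 - <<'E'
from h import *
robot.move_gripper(.45)
robot.goto([.4975,.3155,.2],Rd(14)); rep("above")
dial((.4975,.3155),14,63.2)
E
```

```text
above t 2.7 F [ 0.8 -0.7  0.6] w 40.0 p [0.4974 0.3162 0.2001] q6 52.6
down t 3.67 F [0.5 0.6 0.3] w 39.8 p [0.4984 0.3164 0.07  ] q6 52.6
grip t 4.19 F [ 2.4 -6.3  6.3] w 16.0 p [0.4979 0.3149 0.0692] q6 52.6
turned t 5.38 F [ 2.1 -6.2  5.7] w 16.0 p [0.498  0.3148 0.0692] q6 101.8
angle 63.20127661037111 want 63.2
open t 6.03 F [ 0.4 -1.1 -0.4] w 39.3 p [0.4975 0.3156 0.0684] q6 101.8
up t 6.65 F [-0.3 -0.5 -0.9] w 39.7 p [0.4971 0.3152 0.1394] q6 101.8
```

```bash
python3 - <<'E'
from h import *
dial((.4308,.2247),-51.5,-116.8)
dial((.507,.142),-75,-26.8)
robot.goto([.45,-.12,.25],Rd(3)); 
for n in("top","scene"):
    p,d=robot.grab_frame(n); np.savez(f"{n}1.npz",p=p,d=d)
    o=(280,195,100,75) if n=="top" else (240,170,110,90)
    cv2.imwrite(f"pics/{n}1.png",cv2.resize(p[o[1]:o[1]+o[3],o[0]:o[0]+o[2],::-1],None,fx=6,fy=6,interpolation=2))
    x=cloud(n,d); X=x; x,y,h=X[...,0],X[...,1],X[...,2]
    k=((h>.088)&(h<.11)&(x>.35)&(x<.6)&(y>0.09)&(y<.55)&(d>0)).astype(np.uint8)
    N,L,S,C=cv2.connectedComponentsWithStats(k)
    for i in range(1,N):
        if S[i,4]<8: continue
        Q=X[L==i]; w,v=np.linalg.eigh(np.cov(Q[:,:2].T)); print(n,"knob",S[i,4],C[i],Q.mean(0).round(4),np.degrees(np.arctan2(v[1,1],v[0,1])).round(1))
    g=p.max(2); u0=project(n,[[.502,.2285,.088]])[0].astype(int)
    m=np.zeros((400,640),np.uint8); m[u0[1]-12:u0[1]+12,u0[0]-14:u0[0]+14]=1; m&=((g<90)&(h>.07))
    N,L,S,C=cv2.connectedComponentsWithStats(m); i=1+S[1:,4].argmax(); print(n,"handle",S[i],plane(n,C[i:i+1],.088 if n=="top" else .083))
    c=cv2.findContours((L==i).astype(np.uint8),0,2)[0][0][:,0]; print(cv2.minAreaRect(plane(n,c,.088)[:,:2].astype(np.float32)*1000))
E
```

```text
down t 9.01 F [-0.3 -0.1  0. ] w 39.7 p [0.4312 0.225  0.0689] q6 -12.3
grip t 9.53 F [-3.  -1.   5.5] w 15.7 p [0.4305 0.2245 0.069 ] q6 -12.3
turned t 10.93 F [ 0.5 -3.9  6.5] w 16.0 p [0.4312 0.2246 0.069 ] q6 -77.3
angle -116.45882652330869 want -116.8
open t 11.57 F [0.3 0.1 0.1] w 39.5 p [0.4308 0.2247 0.0685] q6 -77.6
up t 12.2 F [ 0.4 -0.8 -0.1] w 39.5 p [0.4304 0.2245 0.1395] q6 -77.6
down t 13.75 F [0.3 0.8 0.3] w 39.5 p [0.5072 0.1425 0.069 ] q6 -22.0
grip t 14.27 F [-1.   0.2  5.4] w 16.0 p [0.5073 0.1422 0.0691] q6 -22.0
turned t 15.43 F [-4.2 -1.1  8.6] w 15.9 p [0.5066 0.1415 0.069 ] q6 26.2
angle -26.786109345098357 want -26.8
open t 16.08 F [-0.5  0.8  0.1] w 39.4 p [0.507  0.142  0.0685] q6 26.2
up t 16.71 F [-0.2 -0.5 -0.1] w 39.6 p [0.5065 0.1418 0.1394] q6 26.2
top knob 63 [355.04761905 219.25396825] [0.5039 0.1435 0.0982] 155.3
top knob 17 [333.11764706 221.29411765] [0.5023 0.2168 0.0905] 102.1
top knob 65 [304.72307692 224.55384615] [0.4953 0.3118 0.0989] 63.0
top knob 66 [330.87878788 242.15151515] [0.4321 0.2282 0.0976] 62.7
top handle [323 220  15   5  45] [[0.50184603 0.22925975 0.088     ]]
((501.5743103027344, 227.518310546875), (10.467659950256348, 47.75616455078125), 3.239067554473877)
scene knob 43 [289.81395349 188.3255814 ] [0.4928 0.3074 0.0976] 62.7
scene knob 22 [302.         202.40909091] [0.5002 0.2225 0.0897] 89.0
scene knob 46 [282.19565217 205.47826087] [0.4297 0.224  0.0988] 68.7
scene knob 83 [312.85542169 214.36144578] [0.5002 0.1396 0.0964] 151.9
scene handle [298 198   9  11  43] [[0.50154863 0.22759148 0.083     ]]
((498.306640625, 221.892578125), (14.320100784301758, 60.00794982910156), 5.07446813583374)
```

View pics/top1.png

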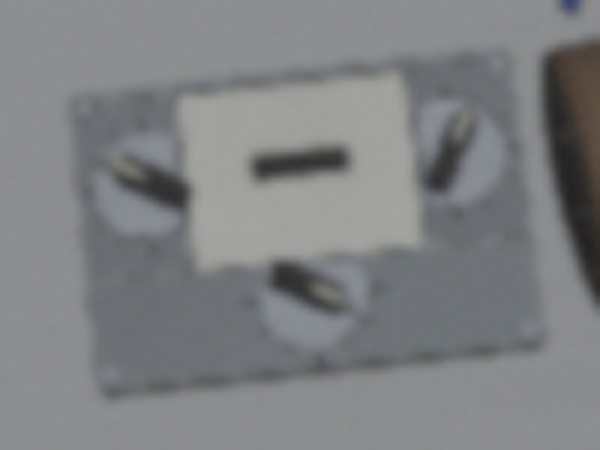

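All three pointers are on the code (world 63°, −117° and −26°, as wanted) and the disc flats line up with the lid edges. The left knob's tail, at about (188,200) in the crop, comes very close to the lid edge, so I'll lift in small steps and watch the force.

```bash
python3 - <<'E'
from h import *
H=[.502,.2288]; R=Rd(-86.8)
robot.goto(H+[.15],R); robot.servo_line(H+[.0635]); rep("down")
robot.move_gripper(.02); rep("grip")
for z in (.0665,.0695,.0725,.0755,.079,.083):
    robot.servo_line(H+[z],speed=.02); rep("lift"); print(np.round(robot.read_ft_torque(),2))
    f=robot.read_force()
    if abs(f[2])>14 or np.hypot(f[0],f[1])>12: print("STOP"); break
E
```

```text
down t 20.54 F [-0.6  1.1  0.1] w 40.0 p [0.5026 0.2289 0.0642] q6 -41.6
grip t 21.08 F [-1.5 -0.2  4.7] w 13.7 p [0.5023 0.229  0.064 ] q6 -41.6
lift t 21.38 F [-0.7  0.  -3.2] w 13.5 p [0.5016 0.2286 0.0661] q6 -41.6
[ 0.07 -0.04  0.01]
lift t 21.68 F [ 0.1  0.3 -2.9] w 13.8 p [0.5021 0.2288 0.0696] q6 -41.6
[ 0.06 -0.06  0.04]
lift t 21.98 F [ 0.2  0.9 -6.5] w 14.1 p [0.5017 0.2286 0.0722] q6 -41.6
[ 0.12 -0.01  0.  ]
lift t 22.28 F [-1.8  4.2 -9. ] w 13.9 p [0.5018 0.229  0.0753] q6 -41.6
[1.17 0.25 0.13]
lift t 22.61 F [-0.1  3.5 -8.2] w 13.7 p [0.5021 0.2288 0.0793] q6 -41.6
[ 0.87  0.39 -0.  ]
lift t 22.96 F [-1.3 -5.8  0.9] w 13.7 p [0.5021 0.228  0.0838] q6 -41.6
[-1.5   0.51  0.03]
```

```bash
python3 - <<'E'
from h import *
p,d=robot.grab_frame("scene"); q,e=robot.grab_frame("top")
a=cv2.resize(p[170:260,240:350,::-1],None,fx=5,fy=5,interpolation=2); b=cv2.resize(q[195:270,280:380,::-1],None,fx=2.4,fy=2.4,interpolation=2)
cv2.imwrite("pics/lift.png",np.hstack([a,cv2.copyMakeBorder(b,0,a.shape[0]-b.shape[0],0,0,0)]))
X=cloud("scene",d); m=(p.min(2)>150)&(X[...,2]>.045)&(X[...,2]<.11)&(X[...,0]>.4)&(X[...,0]<.6)&(X[...,1]>.15)&(X[...,1]<.32)&(d>0)
Q=X[m]; B=np.c_[Q[:,:2]-[.502,.2288],np.ones(len(Q))]; print(len(Q),np.linalg.lstsq(B,Q[:,2],rcond=None)[0],Q.min(0),Q.max(0)); rep("")
print(robot.read_ft_torque())
E
```

```text
724 [ 0.15852465 -0.00868695  0.07555706] [0.40011217 0.15027885 0.04654448] [0.56400608 0.31926015 0.10833524]
 t 23.06 F [-2.6 -5.9  2.6] w 13.4 p [0.5022 0.228  0.0837] q6 -41.6
[-1.66089868  0.48727695 -0.04999093]
```

View pics/lift.png

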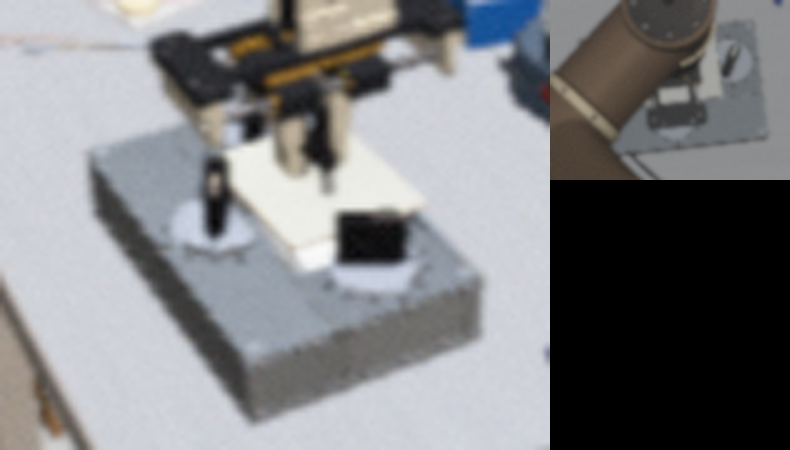

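The lid is up about 20 mm and level. A 6 N sideways push comes from the left knob's tail against its edge. I'll give way a little to the right and keep lifting.

```bash
python3 - <<'E'
from h import *
x,y=.5021,.2276
robot.servo_line([x,y,.083],speed=.02); rep("shift")
z=.083
while z<.135:
    z+=.006; robot.servo_line([x,y,z],speed=.03); f=robot.read_force(); rep("lift")
    if np.hypot(*f[:2])>14 or abs(f[2])>16: print("STOP"); break
    if abs(f[1])>3: y+=np.clip(f[1]/6*.001,-.001,.001)
else:
    robot.servo_line([x,y,.17]); rep("clear")
E
```

```text
shift t 23.31 F [-0.9 -1.4 -0.4] w 13.6 p [0.5025 0.2278 0.0833] q6 -41.6
lift t 23.66 F [-1.  -0.9 -1.4] w 13.4 p [0.5022 0.2278 0.0893] q6 -41.5
lift t 24.01 F [-1.4  0.5 -1.6] w 13.6 p [0.5023 0.2277 0.0954] q6 -41.5
lift t 24.36 F [-0.9  0.1 -0.9] w 13.4 p [0.5023 0.2278 0.1015] q6 -41.5
lift t 24.71 F [ 0.6 -1.  -2.5] w 13.7 p [0.5023 0.2276 0.1074] q6 -41.5
lift t 25.06 F [ 0.2 -1.4 -1.7] w 13.5 p [0.5022 0.2276 0.1133] q6 -41.5
lift t 25.41 F [ 0.6 -0.5 -2.5] w 13.9 p [0.5023 0.2279 0.1193] q6 -41.5
lift t 25.76 F [ 0.1 -0.2 -3. ] w 13.7 p [0.5022 0.2278 0.1253] q6 -41.5
lift t 26.11 F [-0.1  0.5 -4.5] w 13.6 p [0.5022 0.2277 0.1313] q6 -41.5
lift t 26.46 F [-0.5  0.4 -3.2] w 13.7 p [0.5023 0.2277 0.1373] q6 -41.5
clear t 26.82 F [-0.9 -0.4 -3.5] w 13.7 p [0.5022 0.2279 0.1703] q6 -41.5
```

```bash
python3 - <<'E'
from h import *
M=[.509,-.0995]
robot.servo_line(M+[.17],Rd(-97.2),speed=.2); rep("over mat")
robot.servo_line(M+[.07],speed=.12)
for n in("scene","top"):
    p,d=robot.grab_frame(n); X=cloud(n,d)
    m=(p.min(2)>120)&(abs(X[...,2]-.06)<.03)&(abs(X[...,0]-.509)<.085)&(abs(X[...,1]+.0995)<.085)&(d>0)
    m=cv2.morphologyEx(m.astype(np.uint8),cv2.MORPH_OPEN,np.ones((3,3)))>0
    Q=X[m]
    for _ in range(3):
        B=np.c_[Q[:,:2]-M,np.ones(len(Q))]; c=np.linalg.lstsq(B,Q[:,2],rcond=None)[0]; r=abs(B@c-Q[:,2]); Q=Q[r<max(.003,2*np.median(r))]
    print(n,len(Q),"slopes deg",np.degrees(c[:2]),"z",c[2],cv2.minAreaRect(Q[:,:2].astype(np.float32)*1000))
    if n=="scene": cv2.imwrite("pics/overmat.png",cv2.resize(p[200:340,270:430,::-1],None,fx=4,fy=4,interpolation=2))
rep("")
E
```

```text
over mat t 28.61 F [-0.   0.6 -3.3] w 14.1 p [ 0.509 -0.099  0.17 ] q6 -17.9
scene 708 slopes deg [-0.21588081 -4.49563381] z 0.0622882917260564 ((507.1184997558594, -106.24095153808594), (126.12220001220703, 100.6955337524414), 82.77739715576172)
top 72 slopes deg [-1.05556607 -4.95093326] z 0.05979933601577355 ((472.997314453125, -110.4256591796875), (100.11495971679688, 26.558624267578125), 77.15638732910156)
 t 29.69 F [ 0.3  0.1 -3.4] w 13.9 p [ 0.5097 -0.0994  0.0709] q6 -17.8
```

View pics/overmat.png

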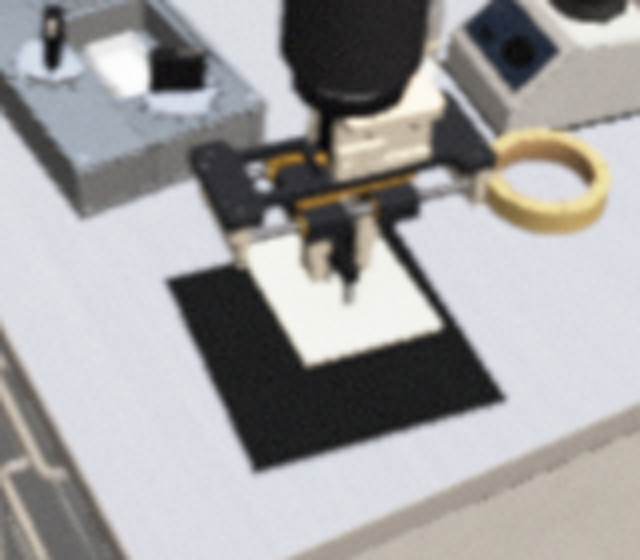

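The lid hangs about 4.5° tilted, with its +y side low. I'll tilt the tool to level it, then lower with force watching.

```bash
python3 - <<'E'
from h import *
from scipy.spatial.transform import Rotation as Ro
R=Ro.from_rotvec(np.radians([4.6,-.3,0])).as_matrix()@Rd(-97.2)
T=lambda hz:list(np.array([.509,-.0975,hz])+.017*R[:,2])
robot.servo_line(T(.065),R,speed=.04); 
p,d=robot.grab_frame("scene"); X=cloud("scene",d)
m=(p.min(2)>120)&(abs(X[...,2]-.04)<.025)&(abs(X[...,0]-.509)<.085)&(abs(X[...,1]+.0995)<.085)&(d>0)
Q=X[cv2.morphologyEx(m.astype(np.uint8),cv2.MORPH_OPEN,np.ones((3,3)))>0]
for _ in range(3):
    B=np.c_[Q[:,0]-.509,Q[:,1]+.0995,np.ones(len(Q))]; c=np.linalg.lstsq(B,Q[:,2],rcond=None)[0]; r=abs(B@c-Q[:,2]); Q=Q[r<max(.003,2*np.median(r))]
print("slopes",np.degrees(c[:2]),c[2]); rep("level")
if np.abs(np.degrees(c[:2])).max()<2:
    robot.servo_line(T(.0405),speed=.04); rep("near")
    z=.0405
    while z>.0335:
        z-=.001; robot.servo_line(T(z),speed=.02); f=robot.read_force()
        if f[2]>3: break
    rep("touch %.4f"%z)
E
```

```text
slopes [-0.26073476  0.21891275] 0.03982103237429067
level t 30.45 F [ 0.6 -0.  -3.9] w 13.7 p [ 0.5093 -0.0962  0.0483] q6 -9.8
near t 31.22 F [-0.1 -0.5 -2.8] w 13.8 p [ 0.5092 -0.0962  0.0236] q6 -9.2
touch 0.0355 t 32.47 F [-2.4 -0.7  5.9] w 13.7 p [ 0.5093 -0.0962  0.0193] q6 -9.1
```

Touchdown came at the expected height (handle at 0.0355). I'll release, retreat, and check the placement, the dials and the bystanders.

```bash
python3 - <<'E'
from h import *
robot.move_gripper(.4); rep("open")
p0=robot.read_position(); R=robot.read_tcp_rot(); robot.servo_line(list(np.array(p0)-.1*R[:,2]),speed=.08)
robot.goto([.40,.06,.28],Rd(-60)); rep("away")
for n in("top","scene"):
    p,d=robot.grab_frame(n); X=cloud(n,d); x,y,h=X[...,0],X[...,1],X[...,2]
    if n=="top":cv2.imwrite("pics/fin.png",cv2.resize(p[130:290,200:460,::-1],None,fx=3,fy=3,interpolation=2))
    near=(abs(x-.509)<.12)&(abs(y+.1)<.12)&(d>0)
    for nm,mm,z in(("mat",(p.max(2)<45)|(p.min(2)>110)&(abs(x-.509)<.07)&(abs(y+.1)<.075),.004),("lid",(p.min(2)>100)&(abs(x-.509)<.075)&(abs(y+.1)<.085),.010)):
        m=cv2.morphologyEx((mm&near).astype(np.uint8),cv2.MORPH_OPEN,np.ones((3,3)))
        c=max(cv2.findContours(m,0,2)[0],key=cv2.contourArea)[:,0]; print(n,nm,cv2.minAreaRect(plane(n,c,z)[:,:2].astype(np.float32)*1000))
    Q=X[m>0]; B=np.c_[Q[:,0]-.509,Q[:,1]+.0995,np.ones(len(Q))]; print("plane",np.linalg.lstsq(B,Q[:,2],rcond=None)[0])
    k=((h>.088)&(h<.11)&(x>.35)&(x<.6)&(y>0.09)&(y<.38)&(d>0)).astype(np.uint8)
    N,L,S,C=cv2.connectedComponentsWithStats(k)
    for i in range(1,N):
        if S[i,4]<25: continue
        Q=X[L==i]; w,v=np.linalg.eigh(np.cov(Q[:,:2].T)); print(n,"knob",S[i,4],Q.mean(0).round(4),np.degrees(np.arctan2(v[1,1],v[0,1])).round(1))
E
```

```text
open t 33.08 F [-0.2 -0.1  0.2] w 35.1 p [ 0.5091 -0.0961  0.0185] q6 -9.1
away t 35.48 F [ 0.   0.  -0.2] w 35.1 p [0.3999 0.0598 0.2792] q6 -6.8
top mat ((553.740234375, -160.6682891845703), (61.387062072753906, 71.26754760742188), 83.8553466796875)Traceback (most recent call last):
  File "<stdin>", line 11, in <module>
ValueError: max() iterable argument is empty
```

View pics/fin.png

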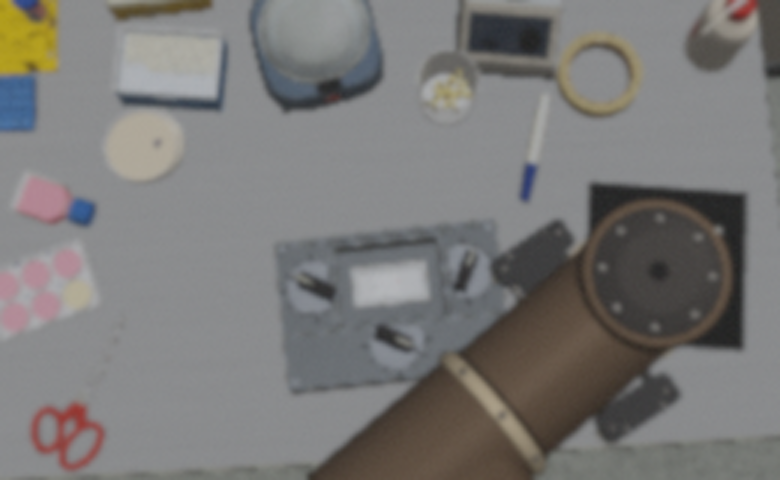

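The picture shows the beaker at (447,90), the tape at (600,75) and the scissors at (68,435), all undisturbed. The pointers are on the code, but the arm hides the mat. I'll move it aside and re-measure.

```bash
python3 - <<'E'
from h import *
robot.goto([.25,.5,.28],Rd(-20)); rep("away")
for n in("top","scene"):
    p,d=robot.grab_frame(n); X=cloud(n,d); x,y,h=X[...,0],X[...,1],X[...,2]
    if n=="top":cv2.imwrite("pics/fin2.png",cv2.resize(p[170:290,280:460,::-1],None,fx=4,fy=4,interpolation=2))
    near=(abs(x-.509)<.12)&(abs(y+.1)<.12)&(d>0)
    for nm,mm,z in(("mat",(p.max(2)<60),.004),("lid",(p.min(2)>85)&(abs(x-.509)<.08)&(abs(y+.1)<.085),.010)):
        m=cv2.morphologyEx((mm&near).astype(np.uint8),cv2.MORPH_OPEN,np.ones((3,3)))
        c=max(cv2.findContours(m,0,2)[0],key=cv2.contourArea)[:,0]; print(n,nm,cv2.minAreaRect(plane(n,c,z)[:,:2].astype(np.float32)*1000))
    Q=X[m>0]; B=np.c_[Q[:,0]-.509,Q[:,1]+.0995,np.ones(len(Q))]; print("plane",np.linalg.lstsq(B,Q[:,2],rcond=None)[0])
    k=((h>.088)&(h<.11)&(x>.35)&(x<.6)&(y>0.09)&(y<.38)&(d>0)).astype(np.uint8)
    N,L,S,C=cv2.connectedComponentsWithStats(k)
    for i in range(1,N):
        if S[i,4]<25: continue
        Q=X[L==i]; w,v=np.linalg.eigh(np.cov(Q[:,:2].T)); print(n,"knob",S[i,4],Q.mean(0).round(4),np.degrees(np.arctan2(v[1,1],v[0,1])).round(1))
E
```

```text
away t 37.23 F [-0.1 -0.4 -0.2] w 35.3 p [0.2507 0.4993 0.2802] q6 -13.5
top mat ((509.8084716796875, -98.5760498046875), (180.77699279785156, 181.20399475097656), 82.6838607788086)
top lid ((509.1377868652344, -97.25959777832031), (132.18019104003906, 105.90096282958984), 84.05554962158203)
plane [-0.00128183 -0.00074785  0.00966258]
top knob 65 [0.5033 0.1437 0.0975] 155.6
top knob 66 [0.4952 0.3115 0.0978] 61.7
top knob 65 [0.4322 0.2281 0.0979] 62.9
scene mat ((508.79730224609375, -100.2956771850586), (184.1712646484375, 184.0304412841797), 82.53660583496094)
scene lid ((374.0452575683594, -320.6739196777344), (194.40452575683594, 96.80339813232422), 50.71501159667969)
plane [-0.48897404  3.86235961 -0.14454558]
scene knob 47 [0.4923 0.3064 0.0974] 61.2
scene knob 49 [0.4297 0.2237 0.0977] 68.5
scene knob 75 [0.5007 0.14   0.0966] 154.8
```

View pics/fin2.png

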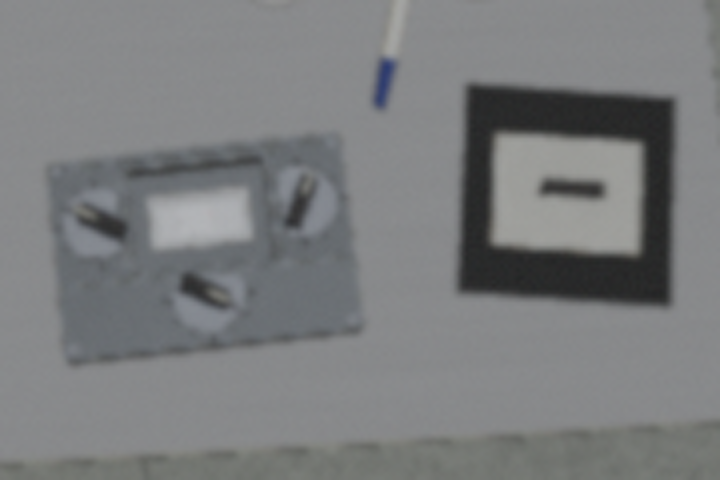

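The lid, at (567,195), lies flat and centred on the mat to within 2 mm, top at 10 mm, handle up. The dials are within about 2° of the code. I'm handing in the job.

```bash
python3 -c "
from rig import robot; print(robot.job_done())"
```

```text
the job is handed in; nothing more can be done
None
```

I handed in the job at about 37 s: dials within about 2° of the code, lid flat, handle up and about 2 mm from the mat's centre, with the beaker, tape roll and scissors undisturbed; while lifting, the lid's edge rubbed the left knob with about 6 N, but that dial stayed on its code.

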